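# Dip the bent flux brush at the soldering bench

## Task

Take the blue-handled bent flux brush off its two-post rest, dip its bristles about 20 mm below the rim of the orange flux pot, then lower it back, still held, into both notches of the rest the same way round as before and let go of it there. Keep the brush out of the white rinse cup, and do not push about or tip over either of these two vessels.

Things in the scene. Friction and masses are not known exactly. Their poses are not given: they have to be found in the camera images.
- brush: Bent brush, 60 g. Origin: lower end of the bristles (tip); x from handle to head, z up along the head. Round head 13 mm across, black bristles, 6 mm steel stem bent back to a level blue handle: bar x = -190 to -30, 12 wide (y), 14 high, centre line 90 mm above the tip. Starts level in both notches, handle middle (x = -110, about its balance) midway between the posts (+-8), head hanging outside.
- flux_pot: The orange open pot, loose, 0.25 kg, upright on the table: straight round cylinder, outer diameter 68 mm, inner 60 mm, height 55 mm, floor 6 mm thick, empty inside. Origin: centre of its underside. A dark steel and a white vessel of the same size stand nearby; the three change places.
- rinse_cup: The white open cup, loose, same shape and size as the orange pot. Not to be used. Origin: centre of its underside.
- brush_rest: Rest, fixed: dark base 150 x 80 x 10 mm, two aluminium posts 10 mm thick at x = -50 and 50 mm, each with a notch open upwards: flat floor 18 wide at z = 108, flaring to 44 wide at the top, z = 135. Origin: centre of the base's underside; x along the posts, to the end where the brush head hangs; z up. At home the brush's axes match these and its tip is at x = 110, y = 0, z = 25 mm.
Mind the look-alikes: they are no part of the job. What is shaped like the brush_rest but red is not meant.

How it is judged:
By the outcome, as a careful person would: the job done as asked, in the order asked, and still so for the second after the job is handed in, with the robot touching nothing.
It also fails if it takes over 43 s, if anything falls off the work surface, if the arm or the gripper's body presses on something with over 40 N, if the wrist force passes 120 N, or if a joint passes its speed limit or range.

## Robot

A 6-joint arm with a two-finger parallel gripper is mounted at the origin on the work surface. World frame = base frame: x ahead of the robot, y to its left, z up, the work surface at z = 0. Lengths are in mm, angles in degrees, forces in N, time in s.
With the tool pointing down it reaches from about 350 to 775 mm from the base axis. Payload 7.3 kg.
Tool frame: the origin (TCP) lies midway between the tips of the shut fingers; the grasp point (between the pads) lies 19 mm behind it; z points along the fingers, y is the line along which they close (so a half turn about z gives the same grasp; the last joint's range is limited). The gripper opens to 92 mm and grips with 3 to 60 N. Pads are 19 mm wide; open, the fingers measure 130 mm over their backs; the gripper's body (75 mm by 190 mm) begins 47 mm behind the grasp point.
Start: joints at [64.229, 19.595, 87.324, -0, 73.075, -8.365], TCP at [157.04, 500.986, 187.641] pointing down, gripper open.
Joint ranges: [-145.02, 145.02], [-44.19, 115.74], [2.07, 154.8], [-57.11, 237.11], [16.16, 152.29], [-177.93, 177.93]. Speed limits (degrees/s): [147.25, 147.25, 180, 180, 180, 180].

## Interface

Orientations are given as [roll, pitch, yaw] about the fixed x, y, z axes, in that order (R = Rz(yaw) Ry(pitch) Rx(roll)).
In Python, from bench import env gives the robot as it stands.
- The arm moves only by the shell command python3 -m crank 'ROWS' [OPENING]. ROWS is JSON, a list of rows, each an object of numbers: "tx", "ty", "tz": the shift along the tool's x, y, z in mm; "turn": the turn about the tool's z in degrees. A call has 1 to 20 rows; each row shifts and turns the commanded pose from where the row before left it, along the tool's axes as they then stand; what a row does not reach is not made up. A row lasts 1/12 s, in which the tool goes at most 41.7 mm and 7.16 degrees, less where a joint would pass 70% of its speed; a pose out of reach is approached as far as the arm can. A call is refused whole if a number of a shift passes 41.7 or a number of a turn 7.16, either way. A call with a gripper value outside its range is refused whole. OPENING is the gripper's target within -1 to 1 (fully open at 1, half-way at 0, shut at -1), set as the call begins (- or left out, the last holds). The fingers move at their own pace and stop on an object; the grip force is fixed at half the most. Time passes only in rows, so rows that do not move let the fingers close. It gives the time, the measured TCP pose, the force, the opening and the grip force at its end, in the units of the state.
- env.get_state(): the state, without advancing time (a new reading comes with each control period).
- env.capture(name): name is "side" or "top"; returns the picture (400x640x3 uint8, red, green, blue); there is no depth.
- env.camera_info(name): a dict with "fx", "fy", "cx", "cy" (pixels), "rvec" (rotation vector, rad) and "tvec" (3), from world to camera coordinates, as OpenCV has them. Camera axes: x right, y down, z forward; pixel columns grow to the right and rows downward; lengths in mm; the calibration is good to about 2 mm. A picture is of the moment at which its call begins. camera_info takes no time and is no camera call.
- env.sign_off(): hands the job in; it is judged then, once.
Trained networks look in the newest picture that a camera, given by its name, has taken for a name from the list of things; names that differ only in an ending like _2 or _b are one class to them, and where a whole thing is asked for, a point or a joint stands for the part that bears it (a point fixed in the world has none). Each returns a list of dicts, best first, with "conf" (0 to 1); they miss things now and then, are a little off and sometimes report something else, mostly with a low value. They report only what shows in the picture. A call takes as long as a camera call. They do not tell look-alikes from the thing itself.
- env.masks_of(camera, target): "region" (400x640 bool, what is visible of it).
- env.mark_of(camera, target): "position" ([x, y, z] in mm, in world coordinates, good to about 4 mm: a listed point, or the origin of a listed thing).
The state is a dict: "time_s": time; "qpos": joint angles; "dq": joint speeds; "tau": joint torques, N m; "position": TCP position; "eef_rot": TCP orientation; "ft_force": force on the tool from outside, world axes, zero at the start; "moment": the same for the moment, N m; "finger_gap": finger opening in mm; "grasp_force": force on a finger pad.
Only numpy, scipy, OpenCV 4.12 (cv2) and the standard library are available. Lean on these libraries where they do the work, as an engineer would, in place of code of your own. Each camera call takes 0.05 s, during which the arm holds its last target. There are 200 camera calls.

## Working session

There is one attempt and no reset: what is moved stays moved. The work goes in short steps, Python scripts to look and compute and a shell command to move; the robot and the scene stay as the last step left them, time stands still between calls to the robot, and variables do not carry over. Pictures are saved under pics/ and viewed, at most 10 in all, crops included, and the job is handed in when it is done.

```bash
mkdir -p pics; ls
python3 - <<'E'
from bench import env
import cv2,numpy as np
for c in("side","top"):
    im=env.capture(c); cv2.imwrite(f"pics/{c}0.png",im[:,:,::-1])
    i=env.camera_info(c); R=cv2.Rodrigues(np.array(i['rvec'],float))[0]; print(c,i['fx'],i['cx'],i['cy'],(-R.T@np.array(i['tvec']).ravel()).round(),R.round(2).tolist())
    for t in("brush","flux_pot","rinse_cup","brush_rest"):
        print(t,[(np.round(d['position']).tolist(),round(d['conf'],2)) for d in env.mark_of(c,t)])
s=env.get_state();print({k:np.round(v,2).tolist() for k,v in s.items()})
E
```

```text
pics
side 375.5812320183853 328.24410821170164 198.25223243929517 [  36. -500.  757.] [[0.77, -0.64, 0.02], [-0.46, -0.58, -0.67], [0.44, 0.51, -0.74]]
brush [([582.0, 210.0, 25.0], 0.87)]
flux_pot [([528.0, -34.0, -0.0], 0.97)]
rinse_cup [([582.0, -336.0, 2.0], 0.86)]
brush_rest [([470.0, 237.0, 5.0], 0.77), ([254.0, 246.0, 6.0], 0.55)]
top 483.5652028145206 320.15100270567723 197.1108282846808 [ 284.   -9. 1194.] [[0.02, -1.0, 0.02], [-0.99, -0.02, -0.13], [0.13, -0.02, -0.99]]
brush [([579.0, 211.0, 22.0], 0.59)]
flux_pot [([530.0, -31.0, -2.0], 0.64)]
rinse_cup [([586.0, -338.0, 2.0], 0.87)]
brush_rest [([469.0, 241.0, 2.0], 0.7), ([255.0, 242.0, -3.0], 0.63)]
{'time_s': 0.5, 'qpos': [64.23, 19.6, 87.33, 0.0, 73.08, -8.37], 'dq': [-0.06, -0.07, -0.05, 0.02, -0.17, -0.04], 'tau': [-0.0, -43.08, -24.43, 0.07, 0.05, -0.0], 'position': [157.02, 500.96, 187.61], 'eef_rot': [180.0, -0.0, 162.59], 'ft_force': [0.42, 0.37, -0.22], 'moment': [-0.01, -0.01, -0.04], 'grasp_force': 0.0, 'finger_gap': 91.99}
```

View pics/side0.png

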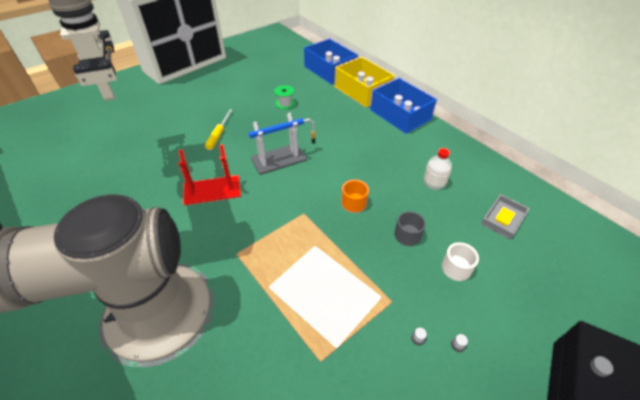

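View pics/top0.png

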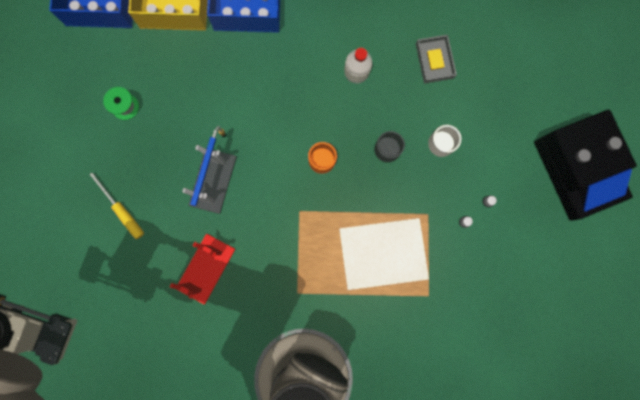

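Look-alikes: 
- **Brush:** the only blue bar is at side (277,129), top (205,170). The screwdriver at side (218,130) is yellow. 
- **Rest:** grey is at side (278,155), red at (210,180). I choose the grey one. 
- **Pots:** orange is at side (355,195), top (322,156). Dark is at (409,228), white at (460,261). I choose the orange one.

Next I triangulate and make one close crop.

```bash
cat > h.py <<'E'
from bench import env
import cv2,numpy as np
def P(c):
    i=env.camera_info(c); R=cv2.Rodrigues(np.array(i['rvec'],float))[0]
    return np.array([[i['fx'],0,i['cx']],[0,i['fy'],i['cy']],[0,0,1]])@np.c_[R,np.array(i['tvec'],float).ravel()]
def tri(a,b): # pixel side, pixel top
    X=cv2.triangulatePoints(P('side'),P('top'),np.float64(a).reshape(2,1),np.float64(b).reshape(2,1)).ravel();return X[:3]/X[3]
def proj(c,X):
    q=P(c)@np.append(X,1);return q[:2]/q[2]
def blob(im,lo,hi,box):
    h=cv2.cvtColor(im,cv2.COLOR_RGB2HSV);m=cv2.inRange(h,lo,hi);k=np.zeros_like(m);x0,y0,x1,y1=box;k[y0:y1,x0:x1]=1;return m*k
def ends(m):
    p=np.argwhere(m)[:,::-1].astype(float);c=p.mean(0);d=np.linalg.svd(p-c,full_matrices=False)[2][0];t=(p-c)@d
    return c+d*(t.min()),c+d*(t.max()),c
E
python3 - <<'E'
from h import *
S=env.capture('side');T=env.capture('top')
B=((100,120,60),(125,255,255))
a=ends(blob(S,*B,(240,105,318,150)));b=ends(blob(T,*B,(180,120,235,215)))
a=sorted(a[:2],key=lambda p:p[0]);b=sorted(b[:2],key=lambda p:-p[1])
E=[tri(a[i],b[i]) for i in(0,1)];print('ends',a,b,E)
d=E[1]-E[0];print('len',np.linalg.norm(d),'yaw',np.degrees(np.arctan2(d[1],d[0])),'mid',(E[0]+E[1])/2)
O=((5,150,80),(18,255,255))
for c,im,box in(('side',S,(330,170,380,220)),('top',T,(300,135,345,180))):
    m=blob(im,*O,box);cnt=max(cv2.findContours(m,0,1)[0],key=cv2.contourArea);print(c,cv2.boundingRect(cnt),proj(c,[529,-33,55]))
    # fit pot position by silhouette
    from scipy.optimize import minimize
    th=np.linspace(0,6.28,60)
    def hull(x,y):
        return cv2.convexHull(np.float32([proj(c,[x+34*np.cos(t),y+34*np.sin(t),z]) for t in th for z in(0,55)]))
    def cost(v):
        k=np.zeros(m.shape,np.uint8);cv2.fillConvexPoly(k,np.int32(np.round(hull(*v)*16)),1,shift=4)
        f=np.zeros_like(m);cv2.fillPoly(f,[cv2.convexHull(cnt)],1);return float((k!=f).sum())
    r=min(((cost((x,y)),x,y) for x in range(517,542,2) for y in range(-46,-20,2)));print(r)
for t in('brush_rest',):
  for c in('side','top'):
    print(c,[np.argwhere(d['region']).mean(0).round() for d in env.masks_of(c,t)])
v=np.hstack([cv2.resize(S[95:185,230:330],(400,360),interpolation=2),cv2.resize(T[115:221,160:265],(360,360),interpolation=2)]);cv2.imwrite('pics/crop1.png',v[:,:,::-1])
E
```

```text
ends [array([248.52835893, 134.92972262]), array([303.25861889, 119.94455245])] [array([192.35798228, 205.10745019]), array([212.73459575, 137.22049263])] [array([395.81210206, 255.97161264, 116.47163921]), array([551.94000691, 217.99298344, 117.31472028])]
len 160.68294786859667 yaw -13.671851543432924 mid [473.87605448 236.98229804 116.89317975]
side (342, 180, 27, 32) [355.01821364 188.74261629]Traceback (most recent call last):
  File "<stdin>", line 19, in <module>
  File "<stdin>", line 19, in <genexpr>
  File "<stdin>", line 17, in cost
  File "<stdin>", line 15, in hull
  File "h.py", line 9, in proj
    q=P(c)@np.append(X,1);return q[:2]/q[2]
      ~^^^
  File "h.py", line 4, in P
    i=env.camera_info(c); R=cv2.Rodrigues(np.array(i['rvec'],float))[0]
ValueError: time passes only in moves, steps and waits
```

```bash
sed -i 's/^def P(c)/import functools\n@functools.lru_cache\ndef P(c)/' h.py
python3 - <<'E'
from h import *
S=env.capture('side');T=env.capture('top')
O=((5,150,60),(18,255,255));th=np.linspace(0,6.28,40)
circ=np.array([[34*np.cos(t),34*np.sin(t),z] for t in th for z in(0,55)])
for c,im,box in(('side',S,(330,170,380,220)),('top',T,(300,135,345,180))):
    m=blob(im,*O,box);cnt=max(cv2.findContours(m,0,1)[0],key=cv2.contourArea)
    f=np.zeros_like(m);cv2.fillPoly(f,[cv2.convexHull(cnt)],1)
    def cost(x,y):
        q=P(c)@np.c_[circ+[x,y,0],np.ones(len(circ))].T;q=np.float32((q[:2]/q[2]).T)
        k=np.zeros_like(m);cv2.fillConvexPoly(k,np.int32(np.round(cv2.convexHull(q)*16)),1,shift=4);return int((k!=f).sum())
    print(c,cv2.boundingRect(cnt),min((cost(x,y),x,y) for x in range(517,542,2) for y in range(-46,-20,2)))
v=np.hstack([cv2.resize(S[95:185,230:330],(400,360),interpolation=2),cv2.resize(T[115:221,160:265],(360,360),interpolation=2)]);cv2.imwrite('pics/crop1.png',v[:,:,::-1])
E
```

```text
side (342, 180, 27, 32) (58, 529, -32)
top (308, 142, 29, 31) (44, 529, -32)
```

View pics/crop1.png

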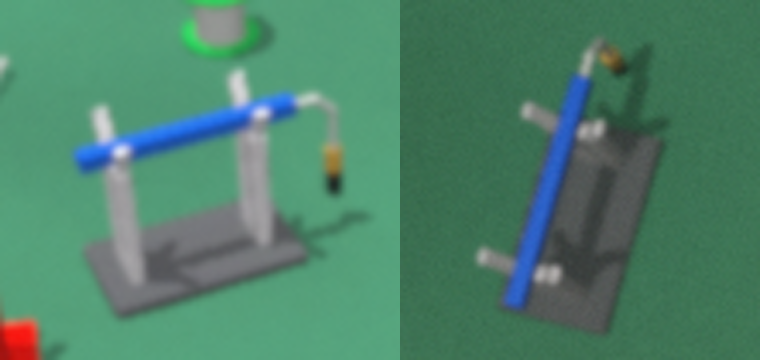

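The crop shows the blue brush level in the grey rest, with its head hanging at the far end (crop pixel 333,170). The handle lies in both notches. Handle middle is about (474,237,116) with yaw -14, and the pot is at (529,-32). Moving above the handle now.

```bash
python3 -m crank '[{"turn":-3.4},{"tx":-12,"ty":-6},{"tx":-24,"ty":-12},{"tx":-24,"ty":-12},{"tx":-24,"ty":-12},{"tx":-24,"ty":-12},{"tx":-24,"ty":-12},{"tx":-24,"ty":-12},{"tx":-24,"ty":-12},{"tx":-24,"ty":-12},{"tx":-24,"ty":-12},{"tx":-24,"ty":-12},{"tx":-24,"ty":-12},{"tx":-24,"ty":-12},{"tx":-24,"ty":-12},{"tx":-24,"ty":-12},{"tx":-23,"ty":-5},{},{},{}]' 1
python3 - <<'E'
from h import *
S=env.capture('side');T=env.capture('top')
v=np.hstack([cv2.resize(S[45:185,210:350],(360,360),interpolation=2),cv2.resize(T[95:221,140:266],(360,360),interpolation=2)]);cv2.imwrite('pics/crop2.png',v[:,:,::-1])
s=env.get_state();print(s['position'],s['eef_rot'],s['time_s'])
E
```

```text
[157.0512454  500.97556657 187.65310626] [1.79993858e+02 8.72570574e-04 1.62592055e+02] 0.8invalid input
```

View pics/crop2.png

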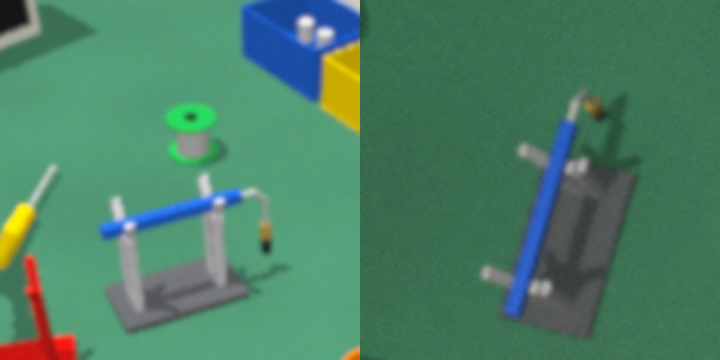

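The picture shows the scene unchanged, since the call was refused. The empty rows are the likely cause.

```bash
python3 -m crank '[{"turn":-3.4},{"tx":-12,"ty":-6},{"tx":-24,"ty":-12},{"tx":-24,"ty":-12},{"tx":-24,"ty":-12},{"tx":-24,"ty":-12},{"tx":-24,"ty":-12},{"tx":-24,"ty":-12},{"tx":-24,"ty":-12},{"tx":-24,"ty":-12},{"tx":-24,"ty":-12},{"tx":-24,"ty":-12},{"tx":-24,"ty":-12},{"tx":-24,"ty":-12},{"tx":-24,"ty":-12},{"tx":-24,"ty":-12},{"tx":-23,"ty":-5},{"tx":0},{"tx":0}]' 1
```

```text
invalid input
```

```bash
python3 -m crank '[{"tx":0,"ty":0,"tz":0,"turn":-3.4}]'; python3 -m crank '[{"tx":-12,"ty":-6,"tz":0,"turn":0},{"tx":-24,"ty":-12,"tz":0,"turn":0}]' 1
```

```text
time_s: 0.88
position: [157.0, 501.0, 187.6]
eef_rot: [180.0, 0.0, 166.0]
ft_force: [0.1, -0.3, -0.5]
finger_gap: 91.3
grasp_force: 0.0
time_s: 1.05
position: [186.5, 475.7, 187.6]
eef_rot: [180.0, -0.0, 166.2]
ft_force: [0.8, 0.1, 0.5]
finger_gap: 91.5
grasp_force: 0.0
```

All four keys are needed in every row. Continuing.

```bash
python3 -m crank '[{"tx":-24,"ty":-12,"tz":0,"turn":0},{"tx":-24,"ty":-12,"tz":0,"turn":0},{"tx":-24,"ty":-12,"tz":0,"turn":0},{"tx":-24,"ty":-12,"tz":0,"turn":0},{"tx":-24,"ty":-12,"tz":0,"turn":0},{"tx":-24,"ty":-12,"tz":0,"turn":0},{"tx":-24,"ty":-12,"tz":0,"turn":0},{"tx":-24,"ty":-12,"tz":0,"turn":0},{"tx":-24,"ty":-12,"tz":0,"turn":0},{"tx":-24,"ty":-12,"tz":0,"turn":0},{"tx":-24,"ty":-12,"tz":0,"turn":0},{"tx":-24,"ty":-12,"tz":0,"turn":0},{"tx":-24,"ty":-12,"tz":0,"turn":0},{"tx":-15,"ty":-4,"tz":0,"turn":0},{"tx":-8,"ty":-1,"tz":0,"turn":0},{"tx":0,"ty":0,"tz":0,"turn":0},{"tx":0,"ty":0,"tz":0,"turn":0}]' 1
python3 - <<'E'
from h import *
S=env.capture('side');T=env.capture('top')
v=np.hstack([cv2.resize(S[45:185,210:350],(400,400),interpolation=2),cv2.resize(T[95:221,140:266],(400,400),interpolation=2)]);cv2.imwrite('pics/crop3.png',v[:,:,::-1])
s=env.get_state();print(s['position'],s['eef_rot'],s['time_s'])
E
```

```text
time_s: 2.47
position: [473.2, 238.1, 187.4]
eef_rot: [180.0, -0.1, 166.0]
ft_force: [-0.1, 0.8, 0.8]
finger_gap: 92.0
grasp_force: 0.0
[472.67173116 238.44652822 187.60612056] [ 1.79993109e+02 -3.82753141e-02  1.66067846e+02] 2.5667
```

View pics/crop3.png

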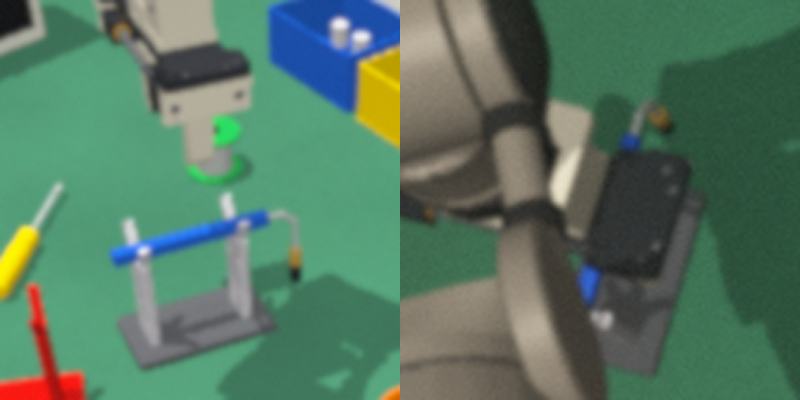

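The gripper stands over the handle, with one finger showing on the near side (crop 205,150) and the handle passing under it. I make a small correction, then go down.

```bash
python3 -m crank '[{"tx":-1.6,"ty":-1,"tz":5,"turn":0},{"tx":0,"ty":0,"tz":10,"turn":0},{"tx":0,"ty":0,"tz":12,"turn":0},{"tx":0,"ty":0,"tz":12,"turn":0},{"tx":0,"ty":0,"tz":12,"turn":0},{"tx":0,"ty":0,"tz":12,"turn":0},{"tx":0,"ty":0,"tz":12,"turn":0},{"tx":0,"ty":0,"tz":10,"turn":0},{"tx":0,"ty":0,"tz":6,"turn":0},{"tx":0,"ty":0,"tz":0,"turn":0},{"tx":0,"ty":0,"tz":0,"turn":0},{"tx":0,"ty":0,"tz":0,"turn":0}]' 1
python3 - <<'E'
from h import *
S=env.capture('side')
B=((100,120,60),(125,255,255));m=blob(S,*B,(240,105,318,150));print([e.round(1) for e in ends(m)])
s=env.get_state();print(s['position'],s['eef_rot'],s['ft_force'],s['time_s'])
p=s['position']-np.array([0,0,-19]);d=np.array([.970,-.242,0]);
for k in(-80,0,80):print(k,proj('side',p+k*d).round(1))
cv2.imwrite('pics/crop4.png',cv2.resize(S[85:185,230:340],(660,600),interpolation=2)[:,:,::-1])
E
```

```text
time_s: 3.57
position: [475.4, 236.4, 97.1]
eef_rot: [180.0, 0.1, 166.0]
ft_force: [0.1, 0.3, -0.5]
finger_gap: 91.6
grasp_force: 0.0
[array([303.3, 120.1]), array([248.5, 134.8]), array([273. , 128.2])]
[475.46433026 236.35453896  97.28010508] [1.79953358e+02 6.70647392e-02 1.65997313e+02] [-0.47487288 -0.50471795  0.19277722] 3.6167
-80 [249.2 134.8]
0 [277.  127.4]
80 [303.5 120.3]
```

View pics/crop4.png

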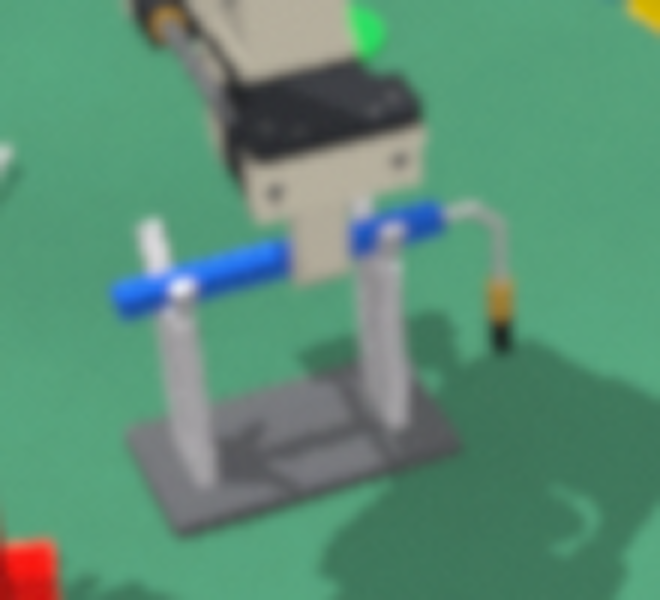

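The finger is between the posts (crop 320,240), and the predicted handle line matches the seen ends to within 1 px. Closing.

```bash
python3 -m crank '[{"tx":0,"ty":0,"tz":0,"turn":0},{"tx":0,"ty":0,"tz":0,"turn":0},{"tx":0,"ty":0,"tz":0,"turn":0},{"tx":0,"ty":0,"tz":0,"turn":0},{"tx":0,"ty":0,"tz":0,"turn":0},{"tx":0,"ty":0,"tz":0,"turn":0},{"tx":0,"ty":0,"tz":0,"turn":0},{"tx":0,"ty":0,"tz":0,"turn":0},{"tx":0,"ty":0,"tz":0,"turn":0},{"tx":0,"ty":0,"tz":0,"turn":0},{"tx":0,"ty":0,"tz":0,"turn":0},{"tx":0,"ty":0,"tz":0,"turn":0},{"tx":0,"ty":0,"tz":0,"turn":0},{"tx":0,"ty":0,"tz":0,"turn":0},{"tx":0,"ty":0,"tz":0,"turn":0}]' -1
python3 - <<'E'
from h import *
S=env.capture('side')
B=((100,120,60),(125,255,255));m=blob(S,*B,(240,105,318,150));print([e.round(1) for e in ends(m)])
s=env.get_state();print(s['position'],s['eef_rot'],s['ft_force'],s['moment'])
E
```

```text
time_s: 4.87
position: [475.0, 236.2, 96.6]
eef_rot: [180.0, 0.0, 166.0]
ft_force: [0.3, -0.4, -0.7]
finger_gap: 0.8
grasp_force: 0.0
[array([303.3, 120.3]), array([248.5, 134.9]), array([275.1, 127.8])]
[475.03588258 236.16894263  96.64153155] [1.79992376e+02 5.26004606e-03 1.65992121e+02] [ 0.00392506 -0.53954094 -0.19000685] [-0.03897652 -0.00611888 -0.01876517]
```

The gap is 0.8, so it missed the handle. Looking.

Run:
```python
from h import *
S=env.capture('side');T=env.capture('top')
v=np.hstack([cv2.resize(S[85:175,240:330],(400,400),interpolation=2),cv2.resize(T[95:221,140:266],(400,400),interpolation=2)]);cv2.imwrite('pics/crop5.png',v[:,:,::-1])
```

```text
(no output)
```

View pics/crop5.png

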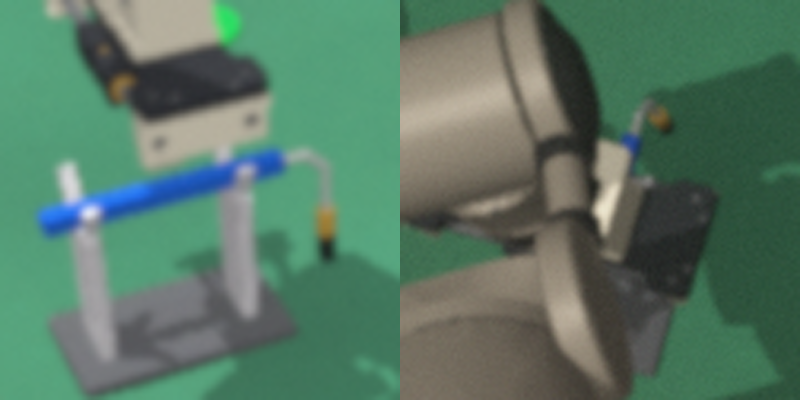

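The handle is seen unbroken in front, with no finger over it, and the hand's body is just above it (crop 200,130). So the fingers closed above or behind the handle. I compare where the fingers should appear with where they do.

Run:
```python
from h import *
p=np.array([475.4,236.3,97.2]);y=np.array([.242,.970,0]);x=np.array([-.970,.242,0]);z=np.array([0,0,1])
print('side near finger tip inner/outer',proj('side',p-46*y),proj('side',p-65*y),'width',proj('side',p-65*y-9.5*x),proj('side',p-65*y+9.5*x))
q=np.array([475,236.2,96.6])
for s in(-95,95):
  for w in(-37,37):
    print(s,w,proj('side',q+s*y+w*x+66*z).round(),proj('top',q+s*y+w*x+66*z).round())
print('closed tip',proj('side',q),proj('side',q+66*z))
s=env.get_state();print(s['qpos'],s['finger_gap'],s['position'])
```

```text
side near finger tip inner/outer [283.41313537 142.41624943] [285.937128   146.50061148] width [289.20877422 145.57074742] [282.64689885 147.43575717]
-95 -37 [302. 130.] [246. 162.]
-95 37 [275. 137.] [236. 194.]
95 -37 [276.  93.] [161. 139.]
95 37 [251.  98.] [151. 171.]
closed tip [277.44802133 133.13672965] [275.45085807 113.42533731]
[ 1.81520206e+01  2.53572996e+01  9.39796090e+01  4.03353398e-03
  6.06596921e+01 -5.78442921e+01] 0.5020206216235188 [475.00955538 236.15892334  96.62967564]
```

The fingers show about 15 px higher in the side view than the reported pose predicts, almost purely a height error of 45–50 mm. I check this against the start-pose pictures, where the hand is in plain sight.

Run:
```python
from h import *
p=np.array([157.04,501,187.6]);a=np.radians(162.6);x=np.array([np.cos(a),np.sin(a),0]);y=np.array([np.sin(a),-np.cos(a),0]);z=np.array([0,0,1])
out=[]
for c,f,(x0,y0,w) in(('side','side0',(45,10,100)),('top','top0',(0,290,110))):
    im=cv2.imread(f'pics/{f}.png')[y0:y0+w,x0:x0+w];k=400/im.shape[0];im=cv2.resize(im,None,fx=k,fy=k,interpolation=2)
    for dz,col in((0,(0,0,255)),(48,(255,255,0))):
        for s in(-65,-46,46,65):
            u=(proj(c,p+s*y+dz*z)-[x0,y0])*k;cv2.circle(im,(int(u[0]),int(u[1])),4,col,-1)
        for s in(-95,95):
          for w_ in (-37,37):
            u=(proj(c,p+s*y+w_*x+(66+dz)*z)-[x0,y0])*k;cv2.drawMarker(im,(int(u[0]),int(u[1])),col,0,12,2)
    out.append(im)
h=min(o.shape[0] for o in out);cv2.imwrite('pics/crop6.png',np.hstack([o[:h] for o in out]))
```

```text
(no output)
```

View pics/crop6.png

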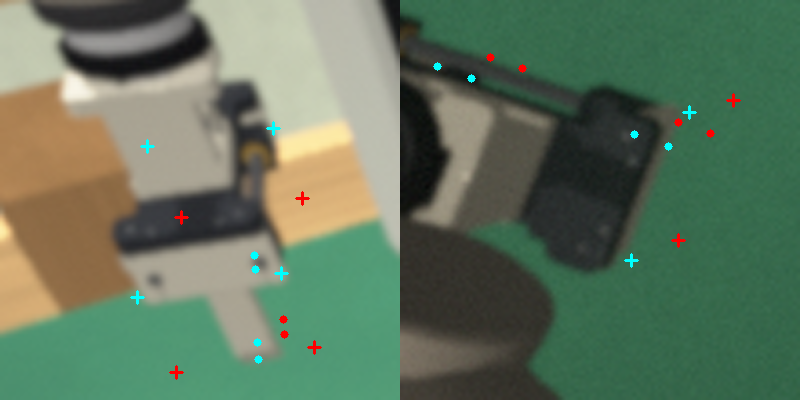

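Run:
```python
from h import *
from scipy.optimize import least_squares
def ax(a):
    a=np.radians(a);return np.array([np.cos(a),np.sin(a),0]),np.array([np.sin(a),-np.cos(a),0])
z=np.array([0,0,1.])
sc=lambda u,v:np.array([45+u/4,10+v/4]);tc=lambda u,v:np.array([(u-400)/3.636,290+v/3.636])
s5=lambda u,v:np.array([240+u*.225,85+v*.225]);s4=lambda u,v:np.array([230+u/6,85+v/6])
p0=np.array([157.04,501,187.6]);p1=np.array([475.4,236.3,97.2]);p2=np.array([475,236.2,96.6])
# (cam,pose,yaw,kind,sx,pix)
A=[('side',p0,162.6,'f',1,sc(237,362)),('side',p0,162.6,'f',-1,sc(277,350)),('side',p0,162.6,'b',1,sc(150,303)),('side',p0,162.6,'b',-1,sc(283,262)),('top',p0,162.6,'b',-1,tc(683,108)),('top',p0,162.6,'b',1,tc(612,262))]
Bq=[('side',p1,166,'f',1,s4(295,284)),('side',p1,166,'f',-1,s4(350,272)),('side',p1,166,'b',1,s4(258,220)),('side',p1,166,'b',-1,s4(422,175)),('side',p2,166,'b',1,s5(145,168)),('side',p2,166,'b',-1,s5(270,135))]
def res(v,D,lat):
    r=[]
    o=np.array(v[:3]);L,W,F=v[3:6]
    for c,p,a,k,sx,px in D:
        x,y=ax(a);q=p+o+(-65*y+sx*F*x if k=='f' else -L*y+sx*W*x+66*z)
        r.append(proj(c,q)-px)
    r=np.ravel(r);return np.r_[r,(v[3]-95)/8,(v[4]-37.5)/2,(v[5]-10)/2,np.array(v[:2])/lat]
for n,D in(('start',A),('rest',Bq),('both',A+Bq)):
  for lat in(2,50):
    s=least_squares(res,[0,0,40,90,37,10],args=(D,lat));print(n,lat,s.x.round(1),s.fun[:-5].round(1))
```

```text
start 2 [ 0.7  1.2 47.7 90.3 37.6 10.9] [ 0.5 -0.   0.3  1.2 -3.1 -2.6  0.   1.6 -1.1 -0.3  2.1 -1.3]
start 50 [ 2.   7.9 45.4 95.6 37.7 10.9] [ 0.6 -0.6  0.3  0.6 -3.  -1.9  0.1  2.2 -1.4 -0.4  1.8 -1.4]
rest 2 [-1.8  1.3 49.4 99.5 36.5 11.4] [ 0.6  0.6 -0.4  0.4 -0.1  0.1  0.7  0.3  0.2 -0.8  0.2 -0.7]
rest 50 [  8.2  18.1  35.3 100.   37.1  11.5] [ 0.5  0.4 -0.6  0.2 -0.2  0.2  0.4  0.4  0.1 -0.6 -0.1 -0.5]
both 2 [ 0.7  3.4 45.9 93.1 37.3 11.4] [ 0.3  0.2  0.5  1.4 -2.9 -1.7 -0.1  2.5 -0.5  0.2  3.  -1.2  1.   0.9
  0.   0.7 -0.8 -0.9  0.3 -0.8 -0.5 -1.8 -0.2 -1.7]
both 50 [ 2.5 10.  43.6 98.2 37.4 11.5] [ 0.6 -0.4  0.7  0.8 -2.5 -1.1  0.2  3.  -0.8 -0.2  2.6 -1.6  0.2  0.2
 -0.8 -0.1 -1.  -0.6  0.2 -0.4 -0.7 -1.4 -0.3 -1.4]
```

The start and rest poses give the same answer: the real fingertips sit about 47 mm higher than reported, with little sideways error. I open, go down in stages and check the side view and force.

```bash
python3 -m crank '[{"tx":0,"ty":0,"tz":0,"turn":0},{"tx":0,"ty":0,"tz":0,"turn":0},{"tx":0,"ty":0,"tz":0,"turn":0},{"tx":0,"ty":0,"tz":0,"turn":0},{"tx":0,"ty":0,"tz":0,"turn":0},{"tx":0,"ty":0,"tz":0,"turn":0},{"tx":0,"ty":0,"tz":0,"turn":0},{"tx":0,"ty":0,"tz":0,"turn":0},{"tx":0,"ty":0,"tz":4,"turn":0},{"tx":0,"ty":0,"tz":6,"turn":0},{"tx":0,"ty":0,"tz":6,"turn":0},{"tx":0,"ty":0,"tz":6,"turn":0},{"tx":0,"ty":0,"tz":4,"turn":0},{"tx":0,"ty":0,"tz":4,"turn":0},{"tx":0,"ty":0,"tz":0,"turn":0}]' 1
python3 -m crank '[{"tx":0,"ty":0,"tz":4,"turn":0},{"tx":0,"ty":0,"tz":4,"turn":0},{"tx":0,"ty":0,"tz":4,"turn":0},{"tx":0,"ty":0,"tz":3,"turn":0},{"tx":0,"ty":0,"tz":0,"turn":0},{"tx":0,"ty":0,"tz":0,"turn":0}]'
python3 - <<'E'
from h import *
S=env.capture('side')
B=((100,120,60),(125,255,255));m=blob(S,*B,(240,105,318,150));print([e.round(1) for e in ends(m)])
cv2.imwrite('pics/crop7.png',cv2.resize(S[85:185,230:340],(660,600),interpolation=2)[:,:,::-1])
E
```

```text
time_s: 6.27
position: [474.4, 236.0, 65.6]
eef_rot: [-180.0, -0.1, 166.0]
ft_force: [-0.9, 0.0, -0.5]
finger_gap: 90.8
grasp_force: 0.0
time_s: 6.77
position: [474.9, 236.1, 51.4]
eef_rot: [-180.0, -0.0, 166.0]
ft_force: [0.2, 0.3, -0.4]
finger_gap: 91.9
grasp_force: 0.0
[array([303.3, 120.2]), array([248.5, 134.7]), array([263.8, 130.7])]
```

View pics/crop7.png

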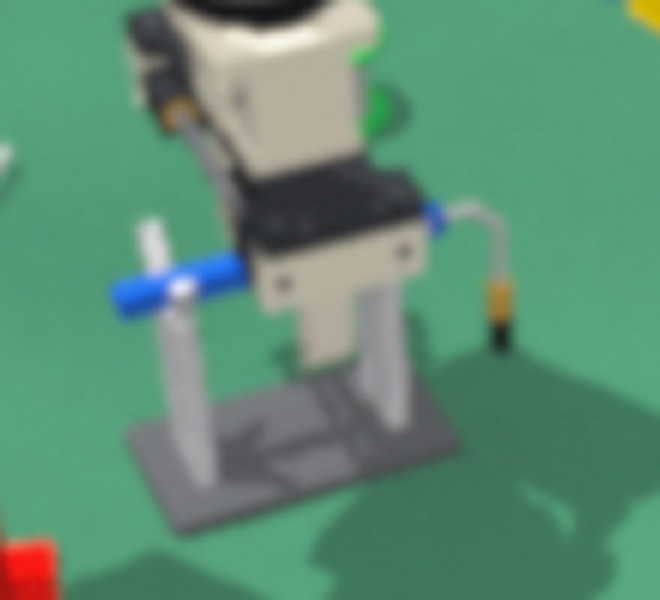

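The near finger now reaches below the handle line (crop 328,365), where a true tip height of 97 mm should show. Pre-closing to 24 mm while watching the force.

```bash
python3 -m crank '[{"tx":0,"ty":0,"tz":0,"turn":0},{"tx":0,"ty":0,"tz":0,"turn":0},{"tx":0,"ty":0,"tz":0,"turn":0},{"tx":0,"ty":0,"tz":0,"turn":0},{"tx":0,"ty":0,"tz":0,"turn":0},{"tx":0,"ty":0,"tz":0,"turn":0},{"tx":0,"ty":0,"tz":0,"turn":0},{"tx":0,"ty":0,"tz":0,"turn":0},{"tx":0,"ty":0,"tz":0,"turn":0}]' -0.48;  python3 -m crank '[{"tx":0,"ty":0,"tz":0,"turn":0},{"tx":0,"ty":0,"tz":0,"turn":0},{"tx":0,"ty":0,"tz":0,"turn":0}]' -0.6
python3 - <<'E'
from h import *
s=env.get_state();print(s['ft_force'],s['moment'],s['finger_gap'])
E
```

```text
time_s: 7.57
position: [475.0, 236.2, 51.6]
eef_rot: [180.0, -0.0, 166.0]
ft_force: [-0.5, 0.2, -0.4]
finger_gap: 36.3
grasp_force: 0.0
time_s: 7.82
position: [475.0, 236.2, 51.6]
eef_rot: [180.0, -0.0, 166.0]
ft_force: [-0.1, 0.9, 0.2]
finger_gap: 19.5
grasp_force: 0.0
[-0.10880446  0.88291531  0.23249378] [-0.0207843  -0.03321372 -0.03240567] 19.532353294817895
```

No contact at a 19.5 mm gap, so the sideways error is under 4 mm. Closing fully.

```bash
python3 -m crank '[{"tx":0,"ty":0,"tz":0,"turn":0},{"tx":0,"ty":0,"tz":0,"turn":0},{"tx":0,"ty":0,"tz":0,"turn":0},{"tx":0,"ty":0,"tz":0,"turn":0},{"tx":0,"ty":0,"tz":0,"turn":0},{"tx":0,"ty":0,"tz":0,"turn":0}]' -1
python3 - <<'E'
from h import *
s=env.get_state();print(s['position'],s['eef_rot'],s['ft_force'],s['moment'],s['finger_gap'])
E
```

```text
time_s: 8.32
position: [475.0, 236.2, 51.6]
eef_rot: [180.0, 0.0, 166.0]
ft_force: [0.0, -0.1, 1.1]
finger_gap: 11.6
grasp_force: 30.0
[474.9980428  236.16189253  51.62917275] [1.79994585e+02 5.27975474e-04 1.65992366e+02] [ 0.0348057  -0.14772462  1.1457878 ] [ 0.03313427 -0.00144761 -0.00705773] 11.647435586992968
```

Gripped at 11.6 mm with 30 N. The home reading is (475.0, 236.2, 51.6). Lifting 70 mm, then checking.

```bash
python3 -m crank '[{"tx":0,"ty":0,"tz":-2,"turn":0},{"tx":0,"ty":0,"tz":-4,"turn":0},{"tx":0,"ty":0,"tz":-8,"turn":0},{"tx":0,"ty":0,"tz":-10,"turn":0},{"tx":0,"ty":0,"tz":-12,"turn":0},{"tx":0,"ty":0,"tz":-12,"turn":0},{"tx":0,"ty":0,"tz":-12,"turn":0},{"tx":0,"ty":0,"tz":-6,"turn":0},{"tx":0,"ty":0,"tz":-4,"turn":0},{"tx":0,"ty":0,"tz":0,"turn":0},{"tx":0,"ty":0,"tz":0,"turn":0}]'
python3 -m crank '[{"tx":-0.6,"ty":-7.6,"tz":0,"turn":0},{"tx":0,"ty":-15,"tz":0,"turn":0},{"tx":-1,"ty":-20,"tz":0,"turn":0},{"tx":-1,"ty":-20,"tz":0,"turn":0},{"tx":-1,"ty":-20,"tz":0,"turn":0},{"tx":-1,"ty":-20,"tz":0,"turn":0},{"tx":-1,"ty":-20,"tz":0,"turn":0},{"tx":-1,"ty":-20,"tz":0,"turn":0},{"tx":-1,"ty":-20,"tz":0,"turn":0},{"tx":-1,"ty":-20,"tz":0,"turn":0},{"tx":-1,"ty":-20,"tz":0,"turn":0},{"tx":0,"ty":-20,"tz":0,"turn":0},{"tx":0,"ty":-15,"tz":0,"turn":0},{"tx":0,"ty":-10,"tz":0,"turn":0},{"tx":0,"ty":0,"tz":0,"turn":0},{"tx":0,"ty":0,"tz":0,"turn":0},{"tx":0,"ty":0,"tz":0,"turn":0}]'
python3 - <<'E'
from h import *
for c in('side','top'):
    im=env.capture(c);cv2.imwrite(f'pics/d_{c}.png',im[:,:,::-1])
    print(c,[(np.round(d['position']).tolist(),round(d['conf'],2)) for d in env.mark_of(c,'brush')],[(np.round(d['position']).tolist(),round(d['conf'],2)) for d in env.mark_of(c,'flux_pot')])
s=env.get_state();p=s['position'];print(p,s['eef_rot'],s['ft_force'],s['finger_gap'],s['grasp_force'])
a=cv2.imread('pics/d_side.png')
cv2.imwrite('pics/crop8.png',cv2.resize(a[90:250,250:450],(800,600),interpolation=2))
t=p+np.array([105.6,-25.8,0]);t[2]+=95-(51.6+70);print(t,(proj('side',t)-[250,90])*[4,3.75])
E
```

```text
time_s: 9.23
position: [474.9, 236.1, 121.6]
eef_rot: [180.0, -0.0, 166.0]
ft_force: [-0.1, -0.5, -1.1]
finger_gap: 11.9
grasp_force: 30.0
time_s: 10.65
position: [424.4, -5.9, 121.5]
eef_rot: [180.0, -0.0, 166.0]
ft_force: [-0.3, 0.3, -0.6]
finger_gap: 11.7
grasp_force: 30.0
side [([529.0, -33.0, 93.0], 0.6), ([581.0, -336.0, 4.0], 0.18)] [([531.0, -34.0, -2.0], 0.92)]
top [] []
[424.43398738  -5.94070634 121.58286521] [ 1.79992303e+02 -1.70021269e-03  1.66043546e+02] [ 0.64750158  0.65689778 -0.61174723] 11.26188675749706 29.988774955272675
[530.03398738 -31.74070634  94.98286521] [424.47414724 327.30641687]
```

View pics/crop8.png

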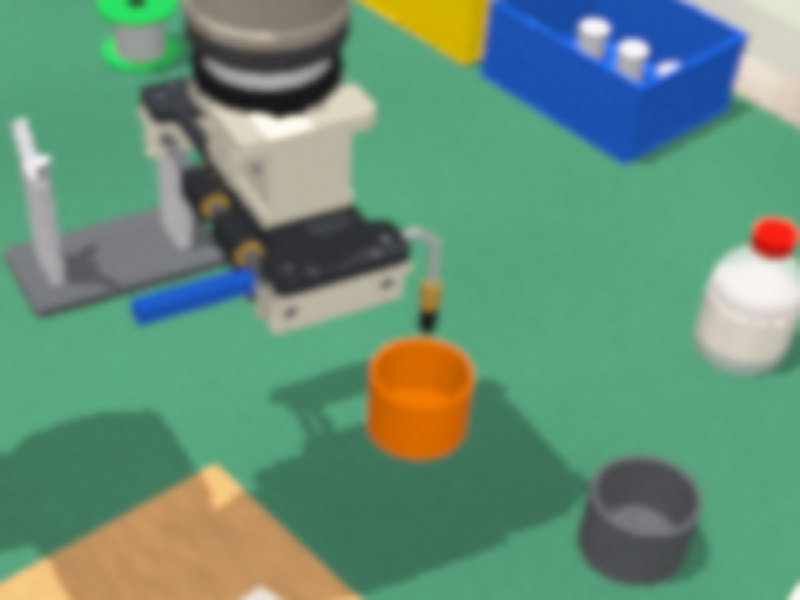

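The tip hangs over the orange pot (crop 428,330; predicted 424,327), and the network puts it at (529,-33,93). Dipping 60 mm, then back up.

```bash
python3 -m crank '[{"tx":0,"ty":0,"tz":4,"turn":0},{"tx":0,"ty":0,"tz":8,"turn":0},{"tx":0,"ty":0,"tz":8,"turn":0},{"tx":0,"ty":0,"tz":8,"turn":0},{"tx":0,"ty":0,"tz":8,"turn":0},{"tx":0,"ty":0,"tz":8,"turn":0},{"tx":0,"ty":0,"tz":8,"turn":0},{"tx":0,"ty":0,"tz":5,"turn":0},{"tx":0,"ty":0,"tz":3,"turn":0},{"tx":0,"ty":0,"tz":0,"turn":0},{"tx":0,"ty":0,"tz":0,"turn":0},{"tx":0,"ty":0,"tz":0,"turn":0},{"tx":0,"ty":0,"tz":0,"turn":0},{"tx":0,"ty":0,"tz":0,"turn":0}]'
python3 - <<'E'
from h import *
im=env.capture('side')
print([(np.round(d['position']).tolist(),round(d['conf'],2)) for t in('brush','flux_pot') for d in env.mark_of('side',t)])
for d in env.masks_of('side','brush')[:1]:
    r=np.argwhere(d['region']);print('lowest visible brush px near pot',r[r[:,1]>345].max(0) if (r[:,1]>345).any() else None, 'rim centre',proj('side',[530,-32,55]))
E
```

```text
time_s: 12.12
position: [424.6, -6.4, 61.9]
eef_rot: [180.0, 0.0, 166.0]
ft_force: [-0.4, 0.6, 0.2]
finger_gap: 12.1
grasp_force: 30.0
[([532.0, -33.0, 33.0], 0.62), ([582.0, -338.0, 5.0], 0.32)]
lowest visible brush px near pot [194 358] rim centre [355.04341173 188.35169684]
```

The tip is at about z = 33–35 and inside the pot. Raising and returning above the rest.

```bash
python3 -m crank '[{"tx":0,"ty":0,"tz":-4,"turn":0},{"tx":0,"ty":0,"tz":-8,"turn":0},{"tx":0,"ty":0,"tz":-8,"turn":0},{"tx":0,"ty":0,"tz":-8,"turn":0},{"tx":0,"ty":0,"tz":-8,"turn":0},{"tx":0,"ty":0,"tz":-8,"turn":0},{"tx":0,"ty":0,"tz":-8,"turn":0},{"tx":0,"ty":0,"tz":-5,"turn":0},{"tx":0,"ty":0,"tz":-3,"turn":0},{"tx":0,"ty":0,"tz":0,"turn":0}]'
python3 -m crank '[{"tx":0.6,"ty":7.6,"tz":0,"turn":0},{"tx":0,"ty":15,"tz":0,"turn":0},{"tx":1,"ty":20,"tz":0,"turn":0},{"tx":1,"ty":20,"tz":0,"turn":0},{"tx":1,"ty":20,"tz":0,"turn":0},{"tx":1,"ty":20,"tz":0,"turn":0},{"tx":1,"ty":20,"tz":0,"turn":0},{"tx":1,"ty":20,"tz":0,"turn":0},{"tx":1,"ty":20,"tz":0,"turn":0},{"tx":1,"ty":20,"tz":0,"turn":0},{"tx":1,"ty":20,"tz":0,"turn":0},{"tx":0,"ty":20,"tz":0,"turn":0},{"tx":0,"ty":15,"tz":0,"turn":0},{"tx":0,"ty":10,"tz":0,"turn":0},{"tx":0,"ty":0,"tz":0,"turn":0},{"tx":0,"ty":0,"tz":0,"turn":0},{"tx":0,"ty":0,"tz":0,"turn":0},{"tx":0,"ty":0,"tz":0,"turn":0},{"tx":0,"ty":0,"tz":0,"turn":0}]'
python3 - <<'E'
from h import *
env.capture('side')
print([(np.round(d['position']).tolist(),round(d['conf'],2)) for t in('brush','flux_pot') for d in env.mark_of('side',t)])
s=env.get_state();print(s['position'],s['eef_rot'])
E
```

```text
time_s: 13.15
position: [424.7, -6.5, 122.3]
eef_rot: [180.0, 0.1, 166.0]
ft_force: [0.9, 0.1, -1.2]
finger_gap: 11.6
grasp_force: 30.0
time_s: 14.73
position: [475.0, 235.4, 121.7]
eef_rot: [-180.0, 0.0, 165.9]
ft_force: [-0.3, 0.5, -1.2]
finger_gap: 11.8
grasp_force: 30.0
[([582.0, 208.0, 96.0], 0.61), ([529.0, -34.0, 3.0], 0.92)]
[475.06009001 235.720231   121.77378836] [1.79992266e+02 8.77213090e-03 1.65951252e+02]
```

```bash
python3 -m crank '[{"tx":0,"ty":0.4,"tz":4,"turn":0},{"tx":0,"ty":0,"tz":8,"turn":0},{"tx":0,"ty":0,"tz":8,"turn":0},{"tx":0,"ty":0,"tz":8,"turn":0},{"tx":0,"ty":0,"tz":8,"turn":0},{"tx":0,"ty":0,"tz":6,"turn":0},{"tx":0,"ty":0,"tz":6,"turn":0},{"tx":0,"ty":0,"tz":5,"turn":0},{"tx":0,"ty":0,"tz":5,"turn":0},{"tx":0,"ty":0,"tz":4,"turn":0},{"tx":0,"ty":0,"tz":3,"turn":0},{"tx":0,"ty":0,"tz":2,"turn":0},{"tx":0,"ty":0,"tz":1.5,"turn":0},{"tx":0,"ty":0,"tz":1,"turn":0},{"tx":0,"ty":0,"tz":0,"turn":0},{"tx":0,"ty":0,"tz":0,"turn":0},{"tx":0,"ty":0,"tz":0,"turn":0},{"tx":0,"ty":0,"tz":0,"turn":0}]'
python3 - <<'E'
from h import *
S=env.capture('side')
B=((100,120,60),(125,255,255));m=blob(S,*B,(240,105,318,150));print([e.round(1) for e in ends(m)])
s=env.get_state();print(s['position'],s['eef_rot'],s['ft_force'],s['moment'])
E
```

```text
time_s: 16.38
position: [475.2, 236.6, 52.3]
eef_rot: [180.0, 0.0, 166.0]
ft_force: [0.1, 0.6, 0.1]
finger_gap: 11.5
grasp_force: 30.0
[array([302.9, 119.8]), array([248.3, 134.2]), array([263.8, 130.1])]
[475.17422789 236.58950084  52.28566328] [1.79986043e+02 1.48476236e-02 1.65994763e+02] [-0.52123363  0.01651216 -0.16870462] [0.00358908 0.03306605 0.01038463]
```

The handle is about 0.6 mm above its home height. Settling it, then opening a little first.

```bash
python3 -m crank '[{"tx":0,"ty":-0.4,"tz":0.7,"turn":0},{"tx":0,"ty":0,"tz":0,"turn":0},{"tx":0,"ty":0,"tz":0,"turn":0},{"tx":0,"ty":0,"tz":0,"turn":0}]'
python3 -m crank '[{"tx":0,"ty":0,"tz":0,"turn":0},{"tx":0,"ty":0,"tz":0,"turn":0},{"tx":0,"ty":0,"tz":0,"turn":0},{"tx":0,"ty":0,"tz":0,"turn":0},{"tx":0,"ty":0,"tz":0,"turn":0},{"tx":0,"ty":0,"tz":0,"turn":0}]' -0.5
python3 - <<'E'
from h import *
S=env.capture('side')
B=((100,120,60),(125,255,255));m=blob(S,*B,(240,105,318,150));print([e.round(1) for e in ends(m)])
print([(np.round(d['position']).tolist(),round(d['conf'],2)) for d in env.mark_of('side','brush')])
E
```

```text
time_s: 16.77
position: [475.2, 236.3, 51.6]
eef_rot: [180.0, 0.0, 166.0]
ft_force: [-0.6, -0.1, 1.9]
finger_gap: 12.1
grasp_force: 30.0
time_s: 17.27
position: [475.0, 236.1, 51.4]
eef_rot: [180.0, -0.0, 166.0]
ft_force: [-0.1, 1.0, 0.9]
finger_gap: 23.0
grasp_force: 0.0
[array([303.3, 120. ]), array([248.4, 134.6]), array([263.9, 130.5])]
[([580.0, 213.0, 25.0], 0.49)]
```

The handle is back at its original pixels and released. Opening fully and retreating straight up.

```bash
python3 -m crank '[{"tx":0,"ty":0,"tz":0,"turn":0},{"tx":0,"ty":0,"tz":0,"turn":0},{"tx":0,"ty":0,"tz":0,"turn":0},{"tx":0,"ty":0,"tz":0,"turn":0},{"tx":0,"ty":0,"tz":0,"turn":0},{"tx":0,"ty":0,"tz":0,"turn":0},{"tx":0,"ty":0,"tz":0,"turn":0},{"tx":0,"ty":0,"tz":0,"turn":0},{"tx":0,"ty":0,"tz":-5,"turn":0},{"tx":0,"ty":0,"tz":-10,"turn":0},{"tx":0,"ty":0,"tz":-15,"turn":0},{"tx":0,"ty":0,"tz":-15,"turn":0},{"tx":0,"ty":0,"tz":-15,"turn":0},{"tx":0,"ty":0,"tz":-15,"turn":0},{"tx":0,"ty":0,"tz":-15,"turn":0},{"tx":0,"ty":0,"tz":-15,"turn":0},{"tx":0,"ty":0,"tz":-10,"turn":0},{"tx":0,"ty":0,"tz":-5,"turn":0},{"tx":0,"ty":0,"tz":0,"turn":0},{"tx":0,"ty":0,"tz":0,"turn":0}]' 1
python3 -m crank '[{"tx":0,"ty":0,"tz":0,"turn":0},{"tx":0,"ty":0,"tz":0,"turn":0},{"tx":0,"ty":0,"tz":0,"turn":0},{"tx":0,"ty":0,"tz":0,"turn":0},{"tx":0,"ty":0,"tz":0,"turn":0},{"tx":0,"ty":0,"tz":0,"turn":0}]'
python3 - <<'E'
from h import *
S=env.capture('side')
B=((100,120,60),(125,255,255));m=blob(S,*B,(240,105,318,150));print([e.round(1) for e in ends(m)])
print([(np.round(d['position']).tolist(),round(d['conf'],2)) for t in('brush','flux_pot','rinse_cup') for d in env.mark_of('side',t)])
E
```

```text
time_s: 19.03
position: [474.8, 236.1, 171.3]
eef_rot: [-180.0, -0.0, 166.0]
ft_force: [-0.5, -0.1, -1.2]
finger_gap: 91.6
grasp_force: 0.0
time_s: 19.53
position: [475.0, 236.2, 171.3]
eef_rot: [-180.0, -0.0, 166.0]
ft_force: [0.5, 0.1, 0.9]
finger_gap: 91.6
grasp_force: 0.0
[array([303.3, 120.2]), array([248.4, 134.6]), array([275.1, 127.6])]
[([581.0, 212.0, 28.0], 0.65), ([531.0, -35.0, -2.0], 0.9)]
```

```bash
python3 -c "
from bench import env
print(env.sign_off())"
```

```text
the job is handed in; nothing more can be done
None
```

I dipped the brush about 20 mm below the orange pot's rim, set it back in both notches the same way round, let go of it, and handed the job in at about 19.6 s; the first grasp closed on air because the fingertips sat about 47 mm higher than reported, and the second held.

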